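# Lock the loaded incubator drawer out for sampling

## Robot

A 6-joint arm with a two-finger parallel gripper is mounted at the origin on the work surface; the furniture and walls round the work are solid. World frame = base frame: x ahead of the robot, y to its left, z up, the work surface at z = 0. Lengths are in mm, angles in rad, forces in N, time in s.
With the tool pointing down it reaches from about 375 to 900 mm from the base axis. Payload 3.1 kg.
Tool frame: the origin (TCP) lies midway between the tips of the shut fingers; the grasp point (between the pads) lies 19 mm behind it (bot.grasp_offset is the distance from the TCP to the grasp point, in mm); z points along the fingers, y is the line along which they close (so a half turn about z gives the same grasp; the last joint's range is limited). The gripper opens to 87 mm and grips with 3 to 60 N. Pads are 19 mm wide; open, the fingers measure 117 mm over their backs; the gripper's body (75 mm by 190 mm) begins 51 mm behind the grasp point.
Start: joints at [1.133, 0.527, 1.433, -0, 1.181, -0.178], TCP at [160.514, 604.013, 222.548] pointing down, gripper open.
Joint ranges: [-3.08, 3.08], [-0.75, 2.2], [0.22, 2.44], [-1.43, 4.57], [0, 2.65], [-2.85, 2.85]. Speed limits (rad/s): [2.79, 2.79, 3.14, 3.14, 3.14, 3.14].

## Interface

Orientations are given as a rotation vector (axis times angle).
In Python, from rig import bot gives the robot as it stands.
- The arm moves only by the tool send_rows, never from a script. Its arguments are lists of equal length, an entry for each row: "offset": the shift along the tool's x, y, z in m, a list of three; "rotation": the turn, a rotation vector about the tool's x, y, z in units of 8 degrees (1.0 is 8 degrees), a list of three; "jaw": the gripper's target within -1 to 1 (fully open at 1, half-way at 0, shut at -1). In form: {"offset": [[tx, ty, tz], ...], "rotation": [[ax, ay, az], ...], "jaw": [jaw, ...]}. A call has 1 to 10 rows; each row is the pose to reach, as a shift and turn from the pose commanded when the call began, along the tool's axes at that moment; what a row does not reach only later rows make up. A row lasts 1/8 s, in which the tool goes at most 62.5 mm and 10.7 degrees, less where a joint would pass 70% of its speed; a pose out of reach is approached as far as the arm can. A call with a gripper value outside its range is refused whole. The fingers move at their own pace and stop on an object; "force" is the grip in N (left out, the last holds). Time passes only in rows, so rows that repeat a pose let the fingers close. It gives the time, the measured TCP pose, the force, the opening and the grip force at its end, in the units of the state.
- bot.read_state(): the state, without advancing time (a new reading comes with each control period).
- bot.snapshot(name): name is "side" or "top"; returns (picture, depth): 384x512x3 uint8, blue, green, red; 384x512 float32, mm along the optical axis (not along the pixel's ray), 0 where there is no reading.
- bot.camera_info(name): a dict with "fov_y" (degrees; the focal length in pixels is half the picture's height over the tangent of half this angle, whatever the lens; pixels are square), "cx", "cy" (the principal point, pixels), "position" and "rotation" of the camera in the world. Camera axes: x right, y down, z forward; pixel columns grow to the right and rows downward; lengths in mm; the calibration is good to about 2 mm. A picture is of the moment at which its call begins. camera_info takes no time and is no camera call.
- bot.job_done(): hands the job in; it is judged then, once.
The state is a dict: "clock": time; "qpos": joint angles; "joint_velocities": joint speeds; "effort": joint torques, N m; "position": TCP position; "tcp_rot": TCP orientation; "force": force on the tool from outside, world axes, zero at the start; "moment": the same for the moment, N m; "opening": opening from 0.0 (shut) to 1.0 (fully open); "finger_force": force on a finger pad.
Only numpy, scipy, OpenCV 4.12 (cv2) and the standard library are available. Lean on these libraries where they do the work, as an engineer would, in place of code of your own. Each camera call takes 0.05 s, during which the arm holds its last target. There are 200 camera calls.

## Task

The small two-drawer incubator with the clear top holds a block of capped tubes in one drawer and a bare metal block in the other. Slide the bolt of the drawer with the tubes outward to free it, hook a fingertip behind that drawer's front lip and draw it fully out to its stop, then slide its bolt all the way home again so that the drawer is locked out for sampling. Grip and lift nothing, do not touch either block, and leave the other drawer, its bolt and the things standing round about alone.

Things in the scene. Friction and masses are not known exactly. Their poses are not given: they have to be found in the camera images.
- incubator: fixed two-drawer microtube incubator: white sides, clear top, 204 mm wide (its y), 192 mm deep (its x), top z = 0.060. Origin on the worktop under the middle of its front face; +x runs front to back. Drawers come out along its -x, roughly world +y (robot's left). Near tray at its -y (nearer the robot), far tray at +y; a wall at y = 0 parts them; nests centred at y = -0.034 and +0.034.
- tubes_centre (a point): centre, half-way up, of the block of capped tubes: a foam block 52 x 116 x 32 mm with eight small capped tubes, loose in the nest (low 8 mm wall all round, 2 mm play) of the near or of the far tray. Incubator y below 0: it is in the near tray; above 0: in the far tray. Its long side lies along the drawer.
- metal_centre (a point): centre, half-way up, of the bare aluminium block with ten empty round holes, 52 x 116 x 30 mm, loose in the nest of the other tray.
- near_tray (a joint): shallow aluminium tray, 73 mm wide, floor at z = 0.015, in the lane nearer the robot. 0 = fully in, 0.138 = fully out at its stop. Level rail with about 1.5 N of friction; it stays where it is left and cannot be lifted. While its bolt is shot it meets the bolt after 4 mm.
- far_tray (a joint): shallow aluminium tray, 73 mm wide, floor at z = 0.015, in the lane farther from the robot. 0 = fully in, 0.138 = fully out at its stop. Level rail with about 1.5 N of friction; it stays where it is left and cannot be lifted. While its bolt is shot it meets the bolt after 4 mm.
- near_bolt (a joint): sliding bolt of the near tray. 0 = shot: its nose, hanging 6 mm before the front face, stops the tray's ear; 0.020 = free. It frees outward, from the middle of the incubator, along -y, toward the robot; about 1.5 N of friction, stays where left. Tray fully out (within 4 mm of the stop): the nose fits behind the tray's rear ear and locks it out.
- far_bolt (a joint): sliding bolt of the far tray. 0 = shot: its nose, hanging 6 mm before the front face, stops the tray's ear; 0.020 = free. It frees outward, from the middle of the incubator, along +y, away from the robot; about 1.5 N of friction, stays where left. Tray fully out (within 4 mm of the stop): the nose fits behind the tray's rear ear and locks it out.
- near_thumb (a point): centre of the black thumb piece of the near bolt, a block 18 mm (incubator x) by 16 mm (incubator y, the way it slides) by 16 mm high, from z = 0.062 to 0.078 with flat metal below; push its side. Moves with the bolt; incubator y = -0.042, x = 0.011 when shot.
- far_thumb (a point): centre of the black thumb piece of the far bolt, a block 18 mm (incubator x) by 16 mm (incubator y, the way it slides) by 16 mm high, from z = 0.062 to 0.078 with flat metal below; push its side. Moves with the bolt; incubator y = +0.042, x = 0.011 when shot.
- near_lip (a point): mid-point of the inner (hooking) face of the near tray's upturned front lip; moves with the tray. Lip 3 mm thick, 74 mm wide (incubator y), from the tray floor (z = 0.015) to z = 0.042. Behind it (incubator +x) 59 mm of bare floor up to the bolt nose when the tray is in: a fingertip goes down there. A label strip covers its front, to 6 mm out from this face.
- far_lip (a point): mid-point of the inner (hooking) face of the far tray's upturned front lip; moves with the tray. Lip 3 mm thick, 74 mm wide (incubator y), from the tray floor (z = 0.015) to z = 0.042. Behind it (incubator +x) 59 mm of bare floor up to the bolt nose when the tray is in: a fingertip goes down there. A label strip covers its front, to 6 mm out from this face.
- reagent: brown reagent bottle, 45 x 45 x 78 mm, loose, standing to the left of the work; origin under its centre
- beaker: small clear beaker, 53 x 53 x 67 mm, loose, standing to the left; origin under its centre
- lab_timer: lab timer, 24 x 68 x 60 mm, loose, standing left of the incubator; origin under its centre

How it is judged (in metres and radians):
On the way, in this order (a step that is already met when the one before it is completed fails the run):
1. the bolt of the drawer with the tubes is slid free (at least 16 of 20 mm) while the drawer is still in (((y of tubes_centre in the frame of incubator below 0 m and value of joint near_bolt above 0.016 m and value of joint near_tray below 0.01 m) or (y of tubes_centre in the frame of incubator above 0 m and value of joint far_bolt above 0.016 m and value of joint far_tray below 0.01 m))), for 0.1 s.
2. that drawer is drawn out to its stop (within 4 mm) (((y of tubes_centre in the frame of incubator below 0 m and value of joint near_tray above 0.134 m and value of joint near_bolt above 0.014 m) or (y of tubes_centre in the frame of incubator above 0 m and value of joint far_tray above 0.134 m and value of joint far_bolt above 0.014 m))), for 0.2 s.
At the end, for the whole second after the job is handed in: The drawer with the tubes is out within 6 mm of its stop with the block upright and at rest in its nest, its bolt is home within 5 mm; the other drawer is in and its bolt is shot (within 6 mm) (((y of tubes_centre in the frame of incubator below 0 m and value of joint near_tray above 0.132 m and value of joint near_bolt below 0.005 m and value of joint each of far_tray, far_bolt below 0.006 m and distance between tubes_centre and near_lip between 0.12 and 0.14 m) or (y of tubes_centre in the frame of incubator above 0 m and value of joint far_tray above 0.132 m and value of joint far_bolt below 0.005 m and value of joint each of near_tray, near_bolt below 0.006 m and distance between tubes_centre and far_lip between 0.12 and 0.14 m)) and angle between each of tubes_centre, metal_centre's own z axis and vertical below 0.06 rad and linear speed of tube_block below 0.01 m/s and height (world z) of tubes_centre below 0.04 m); the robot touches nothing.
It fails at once if a block is touched by the robot (contact force between any of tube_block, metal_block and the fingers above 0.5 N or contact force between any of tube_block, metal_block and the arm above 0.5 N).
It fails at once if a block is lifted or leaves its nest (height (world z) of any of tubes_centre, metal_centre above 0.042 m or distance of metal_centre from where it was at the start of the episode above 0.015 m).
It fails at once if a drawer's lip is gripped (pressed on its front, where the label strip is, by more than 2 N) (contact force between any of near_tray_c11, far_tray_c11 and the fingers above 2 N).
It fails at once if the other drawer or its bolt is moved by more than 8 mm ((y of tubes_centre in the frame of incubator below 0 m and value of joint any of far_bolt, far_tray above 0.008 m) or (y of tubes_centre in the frame of incubator above 0 m and value of joint any of near_bolt, near_tray above 0.008 m)).
It fails at once if a bystander is moved by more than 15 mm (distance of any of reagent, beaker, lab_timer from where it was at the start of the episode above 0.015 m).
It also fails if it takes over 48 s, if anything falls off the work surface, if the arm or the gripper's body presses on something with over 40 N, if the wrist force passes 120 N, or if a joint passes its speed limit or range.

## Working session

There is one attempt and no reset: what is moved stays moved. The work goes in short steps, Python scripts to look and compute and a tool call to move; the robot and the scene stay as the last step left them, time stands still between calls to the robot, and variables do not carry over. Pictures are saved under pics/ and viewed, at most 10 in all, crops included, and the job is handed in when it is done.

Besides the shell and the picture viewer there is one more tool, called after "Call:" as name(argument=value, ...), one argument or row to a line, values as JSON. send_rows: Moves the arm, as the interface text tells. Its arguments: {"type":"object","properties":{"offset":{"type":"array","items":{"type":"array","items":{"type":"number"}}},"rotation":{"type":"array","items":{"type":"array","items":{"type":"number"}}},"jaw":{"type":"array","items":{"type":"number"}},"force":{"type":"number"}},"required":["offset","rotation","jaw"]}

```bash
mkdir -p pics; ls; python3 - <<'E'
from rig import bot
import cv2,numpy as np
s=bot.read_state();print(s)
for n in("side","top"):
    p,d=bot.snapshot(n);cv2.imwrite(f"pics/{n}0.png",p);np.save(f"{n}0.npy",d);print(n,bot.camera_info(n))
E
```

```text
pics
{'clock': 0.0, 'qpos': array([ 1.13251719e+00,  5.28445616e-01,  1.43391088e+00,  6.70386022e-06,
        1.18137968e+00, -1.78493439e-01]), 'joint_velocities': array([ 0.00124475,  0.00053843, -0.00222121,  0.000282  , -0.00045745,
       -0.00011771]), 'effort': array([-4.52605200e-04, -4.40040958e+01, -1.76593405e+01,  6.32269029e-02,
        5.83365757e-02, -1.78393720e-04]), 'position': array([160.19587336, 603.36360625, 221.58152653]), 'tcp_rot': array([-0.40684261, -3.11447406,  0.00320457]), 'force': array([-0.25771414,  1.0767927 , -0.88513515]), 'moment': array([ 0.02195542,  0.06218877, -0.00963821]), 'finger_force': 0.0, 'opening': 0.9988161282099035}
side {'fov_y': 55.73457247560584, 'cx': 253.22107081019024, 'cy': 191.76144510958463, 'position': array([461.98902786, 701.9399135 , 574.00494713]), 'rotation': array([-0.05582511,  2.78745691, -1.38433044])}
top {'fov_y': 53.99954645417687, 'cx': 253.13063528242617, 'cy': 189.78542035618074, 'position': array([ 343.09340307,   44.33170492, 1107.56690746]), 'rotation': array([-2.13472357,  2.19038371, -0.1492474 ])}
```

View pics/top0.png

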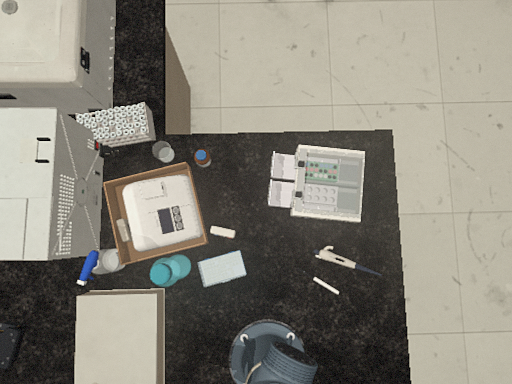

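View pics/side0.png

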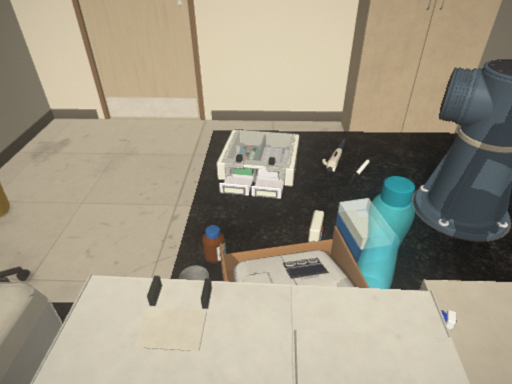

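The top view shows the incubator at about px (330,183) with its drawers to the left: the tubes (green/white) are in the far tray, about (322,168), and the metal block is in the near tray, about (322,195). The side view shows the incubator at about (258,160). I'll zoom in and unproject.

```bash
cat > h.py <<'E'
import numpy as np,cv2
from scipy.spatial.transform import Rotation as R
from rig import bot
def cam(n):
    c=bot.camera_info(n);f=192/np.tan(np.radians(c["fov_y"]/2))
    return f,c["cx"],c["cy"],np.array(c["position"]),R.from_rotvec(c["rotation"]).as_matrix()
def proj(n,P):
    f,cx,cy,p,M=cam(n);q=(np.atleast_2d(P)-p)@M;return np.c_[f*q[:,0]/q[:,2]+cx,f*q[:,1]/q[:,2]+cy,q[:,2]]
def ray(n,uv):
    f,cx,cy,p,M=cam(n);uv=np.atleast_2d(uv).astype(float)
    return p,np.c_[(uv[:,0]-cx)/f,(uv[:,1]-cy)/f,np.ones(len(uv))]@M.T
def onz(n,uv,z):
    p,d=ray(n,uv);return p+d*((z-p[2])/d[:,2])[:,None]
def cloud(n,D):
    v,u=np.mgrid[:384,:512];p,d=ray(n,np.c_[u.ravel(),v.ravel()])
    return (p+d*D.reshape(-1,1)).reshape(384,512,3)
E
python3 - <<'E'
from h import *
np.set_printoptions(suppress=True,precision=1)
for n in("top","side"):
    print(n,proj(n,[[160,604,222],[0,0,0],[500,0,0],[500,-100,0]]))
    C=cloud(n,np.load(n+"0.npy"))
    for u,v in ([(380,150),(240,180),(330,183),(300,164),(298,190),(283,166),(280,193),(163,152),(202,157),(361,152),(364,215)] if n=="top" else [(232,215),(300,180),(240,153),(271,160),(240,185),(268,188),(225,160)]): print(n,u,v,C[v,u])
t=cv2.imread("pics/top0.png")[135:235,255:380];s=cv2.imread("pics/side0.png")[120:210,205:315]
cv2.imwrite("pics/crop0.png",np.vstack([cv2.resize(t,(500,400),interpolation=2)[50:330],cv2.resize(s,(500,410)  ,interpolation=2)[:310]]))
E
```

```text
top [[   2.2  325.9  847.7]
 [ 267.8  360.1 1056.7]
 [ 262.5  183.6 1119. ]
 [ 296.1  182.8 1120.4]]
top 380 150 [ 593.5 -357.3   -0.4]
top 240 180 [512.4  66.6   0.2]
top 330 183 [ 488.7 -188.    58.2]
top 300 164 [ 541.4 -102.8   77.9]
top 298 190 [470.6 -96.4  62. ]
top 283 166 [548.4 -61.2  16.7]
top 280 193 [469.  -49.8  13.3]
top 163 152 [602.4 294.5   1.9]
top 202 157 [568.  169.3  77. ]
top 361 152 [ 576.6 -282.4   54.5]
top 364 215 [ 399.3 -297.6   -3.8]
side [[657.6 488.5 278. ]
 [457.6 209.1 886.1]
 [252.9 204.9 907. ]
 [254.6 181.6 986.5]]
side 232 215 [548.7  40.4   0.2]
side 300 180 [ 376.5 -111.     0.2]
side 240 153 [ 541.4 -148.8   60.1]
side 271 160 [462.  701.9 574. ]
side 240 185 [532.9 -25.5  42.1]
side 268 188 [463.1 -18.1  39.9]
side 225 160 [ 578.9 -113.9   58.8]
```

View pics/crop0.png

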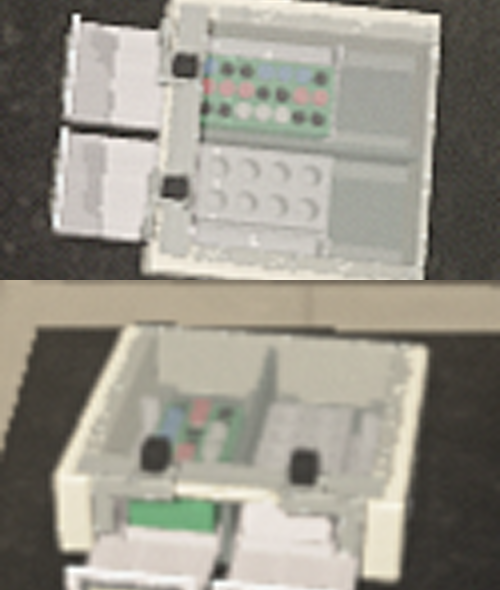

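The tubes block (green, coloured caps) is in the far tray. The far thumb is at about top px (301,164) and the near one at (299,194), and both bolts are shot. Next I'll triangulate the thumbs and the lip corners.

```bash
python3 - <<'E'
from h import *
np.set_printoptions(suppress=True,precision=1)
roi={"top":(285,150,315,210),"side":(228,145,290,175)}
pt={}
for n,(a,b,c,d) in roi.items():
    im=cv2.imread(f"pics/{n}0.png");m=np.zeros((384,512),np.uint8)
    m[b:d,a:c]=(im[b:d,a:c].max(2)<62)*255
    k,l,st,ce=cv2.connectedComponentsWithStats(m)
    o=[(st[i],ce[i]) for i in range(1,k) if st[i][4]>15]
    print(n,o); pt[n]=[x[1] for x in o]
C={n:cloud(n,np.load(n+"0.npy")) for n in roi}
def tri(a,b):
    p,d=ray("top",a);q,e=ray("side",b);d=d[0];e=e[0]
    s=np.linalg.lstsq(np.c_[d,-e],q-p,rcond=None)[0];A=p+s[0]*d;B=q+s[1]*e
    return (A+B)/2,np.linalg.norm(A-B)
T=sorted(pt["top"],key=lambda c:c[1])[:2];S=sorted(pt["side"],key=lambda c:c[0])[:2]
for a,b in zip(T,S): print("thumb",tri(a,b), "top z78",onz("top",a,78))
# cloud stats
P=C["top"][130:230,250:380].reshape(-1,3)
for n in C:
    P=C[n].reshape(-1,3);P=P[(P[:,0]>350)&(P[:,0]<650)&(P[:,1]>-340)&(P[:,1]<0)]
    for lo,hi in((5,25),(34,46),(50,66),(68,84)):
        Q=P[(P[:,2]>lo)&(P[:,2]<hi)]
        if len(Q)>4:
            r=cv2.minAreaRect(Q[:,:2].astype(np.float32));print(n,lo,hi,len(Q),r,cv2.boxPoints(r).round(0).tolist())
E
```

```text
top []
side []
top 5 25 1110 ((505.44415283203125, -172.50181579589844), (262.9985656738281, 326.33941650390625), 7.417631149291992) [[354.0, -28.0], [396.0, -351.0], [657.0, -317.0], [615.0, 6.0]]
top 34 46 176 ((486.3855285644531, -140.4184112548828), (243.90213012695312, 185.30311584472656), 83.65406799316406) [[381.0, -251.0], [565.0, -272.0], [592.0, -29.0], [408.0, -9.0]]
top 50 66 4721 ((492.6100769042969, -183.23777770996094), (198.08596801757812, 204.50782775878906), 82.62232971191406) [[378.0, -268.0], [581.0, -295.0], [607.0, -98.0], [404.0, -72.0]]
top 68 84 76 ((502.2674560546875, -101.7255630493164), (16.646759033203125, 102.198974609375), 83.26887512207031) [[451.0, -104.0], [552.0, -116.0], [554.0, -99.0], [452.0, -87.0]]
side 5 25 933 ((491.9677734375, -145.400146484375), (258.5416259765625, 203.685546875), 82.85528564453125) [[375.0, -261.0], [577.0, -286.0], [609.0, -30.0], [407.0, -4.0]]
side 34 46 477 ((455.23583984375, -95.20091247558594), (284.4837341308594, 167.49330139160156), 31.348819732666016) [[290.0, -98.0], [377.0, -241.0], [620.0, -93.0], [533.0, 50.0]]
side 50 66 2669 ((487.602783203125, -181.72726440429688), (203.0667724609375, 203.17303466796875), 82.63093566894531) [[374.0, -269.0], [575.0, -295.0], [601.0, -94.0], [400.0, -68.0]]
side 68 84 85 ((497.5819091796875, -98.94576263427734), (17.997678756713867, 101.28640747070312), 82.30890655517578) [[446.0, -101.0], [547.0, -115.0], [549.0, -97.0], [449.0, -83.0]]
```

```bash
cat >> h.py <<'E'
O=np.array([501.4,-89.4]);U=np.array([-.131,-.991]);V=np.array([.991,-.131])
def inc(x,y): return O+x*U+y*V
def tool(P,ref=None):
    "world points -> tool-frame offsets (m) from the present pose"
    s=bot.read_state();M=R.from_rotvec(s["tcp_rot"]).as_matrix()
    return ((np.atleast_2d(P)-s["position"])@M/1000).round(4)
E
python3 - <<'E'
from h import *
np.set_printoptions(suppress=True,precision=4)
C=np.vstack([cloud(n,np.load(n+"0.npy"))[np.load(n+"0.npy")>0] for n in("top","side")])
for y in range(-100,650,50):
    Q=C[(C[:,1]>=y)&(C[:,1]<y+50)&(C[:,0]>150)&(C[:,0]<800)]
    h=[]
    for x in range(150,800,50):
        q=Q[(Q[:,0]>=x)&(Q[:,0]<x+50),2];h.append(int(np.percentile(q,98)) if len(q)>5 else -1)
    print(y,h)
print(tool([[160,604,340],[300,500,340],[480,300,340],[510,50,340],[*inc(11,10),340],[*inc(11,10),110]]))
M=R.from_rotvec(bot.read_state()["tcp_rot"]).as_matrix()
T=np.c_[np.r_[V,0],np.r_[-U,0],[0,0,-1]];print(np.linalg.det(T),R.from_matrix(M.T@T).as_rotvec(degrees=True)/8)
T[:,0]*=-1;T[:,1]*=1;print(np.linalg.det(T),(R.from_matrix(M.T@T).as_rotvec(degrees=True)/8))
E
```

```text
-100 [2, 9, 3, 3, 46, 63, 78, 70, 62, 2, 4, -1, -1]
-50 [2, 2, 2, 2, 2, 40, 43, 42, 42, 3, 2, -1, -1]
0 [2, 3, 2, 2, 3, 3, 2, 2, 2, 2, 2, -1, -1]
50 [2, 74, 75, 72, 61, 2, 3, 2, 3, 2, 2, -1, -1]
100 [2, 74, 74, 59, 62, 2, 2, 3, 3, 3, 2, -1, -1]
150 [3, 74, 74, 85, 54, 50, 50, 4, 78, 2, 4, -1, -1]
200 [3, 250, 251, 86, 67, 65, 59, 81, 80, 2, 3, -1, -1]
250 [87, 249, 251, 88, 87, 83, 82, 82, 67, 67, 2, 2, 2]
300 [88, 85, 86, 95, 96, 96, 96, 83, 62, 85, 88, 87, 3]
350 [88, 85, 134, 113, 89, 95, 96, 81, 3, 87, 89, 88, 2]
400 [88, 203, 202, 196, 85, 84, 84, 82, 3, 87, 89, 245, 247]
450 [88, 199, 198, 289, 289, 289, 289, 303, 303, 289, 88, 252, 258]
500 [334, 2, 2, 294, 294, 294, 289, 293, 293, 289, 88, 253, 259]
550 [155, 2, 2, 294, 294, 294, 289, 289, 289, 289, -1, 255, 260]
600 [3, 3, 3, -1, -1, -1, -1, -1, -1, -1, -1, 256, 261]
[[ 0.0004  0.0003 -0.1183]
 [-0.1616 -0.0643 -0.1183]
 [-0.3869 -0.2113 -0.1181]
 [-0.4801 -0.4452 -0.1176]
 [-0.519  -0.5918 -0.1174]
 [-0.519  -0.5913  0.1126]]Traceback (most recent call last):
  File "<stdin>", line 12, in <module>
  File "scipy/spatial/transform/_rotation.pyx", line 1143, in scipy.spatial.transform._rotation.Rotation.from_matrix
ValueError: Non-positive determinant (left-handed or null coordinate frame) in rotation matrix 0: [[-0.9914  0.128  -0.0004]
 [ 0.128   0.9914  0.0019]
 [-0.0006 -0.0019  1.    ]].
```

Call:
send_rows(
  offset=[
    [0,0,-0.06],
    [0,0,-0.12],
    [0,0,-0.175],
    [-0.05,-0.02,-0.175],
    [-0.1,-0.04,-0.175],
    [-0.15,-0.065,-0.175],
    [-0.2,-0.09,-0.175],
    [-0.25,-0.12,-0.175],
    [-0.29,-0.15,-0.175],
    [-0.33,-0.18,-0.175],
  ],
  rotation=[
    [0,0,0],
    [0,0,0],
    [0,0,0],
    [0,0,0],
    [0,0,0],
    [0,0,0],
    [0,0,0],
    [0,0,0],
    [0,0,0],
    [0,0,0],
  ],
  jaw=[-1,-1,-1,-1,-1,-1,-1,-1,-1,-1],
)

```text
clock: 1.35
position: [433.9, 343.7, 397.0]
tcp_rot: [-0.407, -3.114, 0.001]
force: [1.1, 0.7, 0.6]
opening: 0.022
finger_force: 0.0
```

```bash
python3 - <<'E'
from h import *
np.set_printoptions(suppress=True,precision=4)
s=bot.read_state();print(s["position"],s["qpos"],s["force"],s["opening"],s["clock"])
print(tool([[480,250,380],[500,50,300],[*inc(11,10),250],[*inc(11,10),110]]))
E
```

```text
[433.937  343.702  397.0188] [ 0.468   0.2732  1.359   0.0001  1.5104 -0.8428] [1.0699 0.6505 0.6362] 0.022306343059696324 1.35
[[-0.0686 -0.0787  0.017 ]
 [-0.1394 -0.2668  0.0971]
 [-0.188  -0.4107  0.1471]
 [-0.1881 -0.4106  0.2871]]
```

Call:
send_rows(
  offset=[
    [-0.03,-0.04,0],
    [-0.065,-0.08,0.015],
    [-0.09,-0.135,0.03],
    [-0.11,-0.19,0.06],
    [-0.135,-0.25,0.09],
    [-0.155,-0.31,0.12],
    [-0.175,-0.365,0.15],
    [-0.188,-0.411,0.2],
    [-0.188,-0.411,0.25],
    [-0.188,-0.411,0.287],
  ],
  rotation=[
    [0,0,-0.1],
    [0,0,-0.2],
    [0,0,-0.3],
    [0,0,-0.4],
    [0,0,-0.5],
    [0,0,-0.7],
    [0,0,-0.92],
    [0,0,-0.92],
    [0,0,-0.92],
    [0,0,-0.92],
  ],
  jaw=[-1,-1,-1,-1,-1,-1,-1,-1,-1,-1],
)

```text
clock: 2.6
position: [508.8, -101.8, 108.4]
tcp_rot: [-0.21, -3.134, -0.0]
force: [-0.6, 0.5, -0.7]
opening: 0.009
finger_force: 0.0
```

```bash
python3 - <<'E'
from h import *
np.set_printoptions(suppress=True,precision=4)
s=bot.read_state();print(s["position"],s["qpos"],s["tcp_rot"],s["force"])
M=R.from_rotvec(s["tcp_rot"]).as_matrix();print(M)
for n in("top","side"):
    p,d=bot.snapshot(n);cv2.imwrite(f"pics/{n}1.png",p);np.save(f"{n}1.npy",d);print(n,proj(n,s["position"]))
a=cv2.imread("pics/top1.png")[120:240,240:390];b=cv2.imread("pics/side1.png")[90:210,190:340]
cv2.imwrite("pics/crop1.png",np.hstack([cv2.resize(a,(400,320)),cv2.resize(b,(400,320))]))
print(tool([[*inc(11,10),110],[*inc(11,10),68],[*inc(11,44),68]]))
E
```

```text
[ 508.7672 -101.8315  108.3832] [-0.4131  0.5601  1.8004 -0.0002  0.782  -1.8496] [-0.2105 -3.1336 -0.0003] [-0.598   0.5422 -0.6817]
[[-0.991   0.1337 -0.0009]
 [ 0.1337  0.991   0.0002]
 [ 0.0009  0.0001 -1.    ]]
top [[ 301.668   173.7477 1014.0302]]
side [[250.847  146.4118 922.8867]]
[[-0.0048 -0.0016 -0.0041]
 [-0.0052 -0.0017  0.0379]
 [-0.0392 -0.0017  0.0375]]
```

View pics/crop1.png

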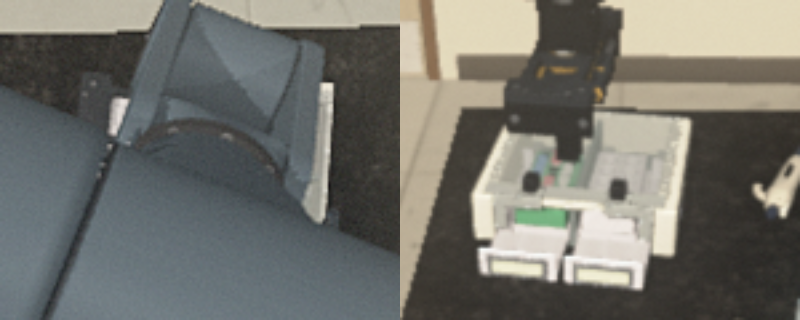

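The side view shows the shut fingers over the gap between the thumbs, which are at about crop px (531,181) and (618,188). Nothing is touched. I'll check the settled pose.

```bash
python3 - <<'E'
from h import *
for i in range(4):
    s=bot.read_state();print(s["clock"],s["position"].round(1),s["force"].round(1),abs(s["joint_velocities"]).max().round(4));bot.snapshot("side")
E
```

```text
2.7 [505.3 -99.4 105.9] [-0.2  0.2 -0.1] 0.0902
2.75 [507.3 -99.7 108.5] [-0.2 -1.   0.4] 0.0709
2.8 [ 509.1 -100.   110.4] [ 0.5 -0.   0.5] 0.0499
2.85 [ 510.1 -100.3  111.6] [ 1.  -0.3  0.2] 0.0323
```

Call:
send_rows(
  offset=[
    [0,0,0.01],
    [0,0,0.02],
    [0,0,0.03],
    [0,0,0.038],
    [0,0,0.042],
    [0,0,0.042],
    [0,0,0.042],
    [0,0,0.042],
  ],
  rotation=[
    [0,0,0],
    [0,0,0],
    [0,0,0],
    [0,0,0],
    [0,0,0],
    [0,0,0],
    [0,0,0],
    [0,0,0],
  ],
  jaw=[-1,-1,-1,-1,-1,-1,-1,-1],
)

```text
clock: 3.9
position: [509.5, -100.3, 68.8]
tcp_rot: [0.206, 3.134, -0.0]
force: [-0.0, 0.8, -0.5]
opening: 0.004
finger_force: 0.0
```

Call:
send_rows(
  offset=[
    [-0.005,0,0],
    [-0.01,0,0],
    [-0.014,0,0],
    [-0.018,0,0],
    [-0.022,0,0],
    [-0.026,0,0],
    [-0.029,0,0],
    [-0.031,0,0],
    [-0.031,0,0],
  ],
  rotation=[
    [0,0,0],
    [0,0,0],
    [0,0,0],
    [0,0,0],
    [0,0,0],
    [0,0,0],
    [0,0,0],
    [0,0,0],
    [0,0,0],
  ],
  jaw=[-1,-1,-1,-1,-1,-1,-1,-1,-1],
)

```text
clock: 5.03
position: [540.4, -104.3, 68.5]
tcp_rot: [0.206, 3.134, -0.0]
force: [-1.1, 0.6, -0.1]
opening: 0.007
finger_force: 0.3
```

```bash
python3 - <<'E'
from h import *
s=bot.read_state();print(s["clock"],s["position"].round(1),s["force"].round(1))
p,d=bot.snapshot("side");cv2.imwrite("pics/side2.png",p);np.save("side2.npy",d)
print(proj("side",s["position"]),proj("side",[[*inc(11,42),70],[*inc(11,62),70],[*inc(11,-42),70]]))
cv2.imwrite("pics/crop2.png",cv2.resize(p[120:210,200:320],(640,480)))
s=bot.read_state();print(s["clock"],s["position"].round(1),s["force"].round(1))
E
```

```text
5.025 [ 540.4 -104.3   68.5] [-1.1  0.6 -0.1]
[[239.04681978 159.05524146 950.23372888]] [[238.60738171 158.25951779 950.60465194]
 [231.15681601 157.61362716 953.51706694]
 [270.40479078 161.01603982 938.37250893]]
5.075 [ 540.3 -104.3   68.5] [-0.2  0.5 -1.1]
```

View pics/crop2.png

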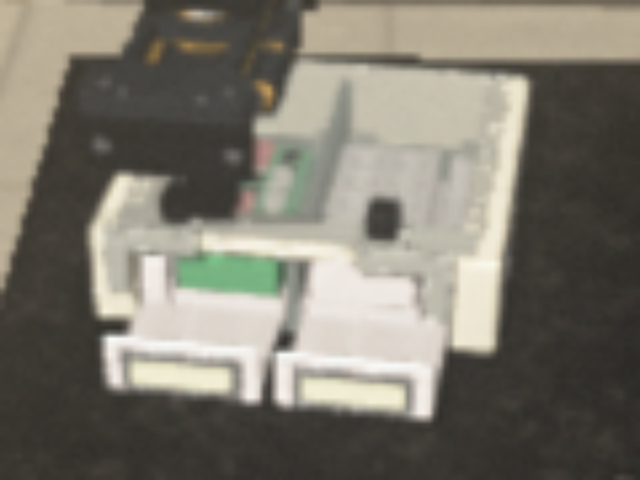

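The far thumb is now at about side px (233,158), moved roughly 16 mm. I'll push on to its stop.

Call:
send_rows(
  offset=[
    [-0.002,0,0],
    [-0.004,0,0],
    [-0.005,0,0],
    [-0.005,0,0],
  ],
  rotation=[
    [0,0,0],
    [0,0,0],
    [0,0,0],
    [0,0,0],
  ],
  jaw=[-1,-1,-1,-1],
)

```text
clock: 5.58
position: [544.2, -104.7, 68.5]
tcp_rot: [-0.206, -3.133, -0.0]
force: [-3.9, -0.1, 1.3]
opening: 0.006
finger_force: 1.8
```

Call:
send_rows(
  offset=[
    [-0.001,0,0],
    [-0.002,0,0],
    [-0.002,0,0],
  ],
  rotation=[
    [0,0,0],
    [0,0,0],
    [0,0,0],
  ],
  jaw=[-1,-1,-1],
)

```text
clock: 5.95
position: [544.4, -104.7, 68.4]
tcp_rot: [-0.205, -3.129, -0.001]
force: [-7.6, -0.1, 3.7]
opening: 0.007
finger_force: 3.6
```

Call:
send_rows(
  offset=[
    [0.006,0,0],
    [0.0135,0,0],
    [0.0135,0,-0.015],
    [0.0135,0,-0.035],
    [0.0135,0.015,-0.045],
    [0.0135,0.035,-0.045],
    [0.0135,0.049,-0.045],
    [0.0135,0.049,-0.045],
    [0.0135,0.049,-0.045],
    [0.0135,0.049,-0.045],
  ],
  rotation=[
    [0,0,0],
    [0,0,0],
    [0,0,0],
    [0,0,0],
    [0,0,0],
    [0,0,0],
    [0,0,0],
    [0,0,0],
    [0,0,0],
    [0,0,0],
  ],
  jaw=[-1,-1,-1,-1,-1,-1,-1,-1,-1,-1],
)

```text
clock: 7.2
position: [539.9, -55.2, 113.2]
tcp_rot: [-0.207, -3.134, 0.0]
force: [0.4, -0.4, -0.2]
opening: 0.005
finger_force: 0.0
```

```bash
python3 - <<'E'
from h import *
s=bot.read_state();d=s["position"][:2]-O;print(s["position"].round(1),(d@U).round(1),(d@V).round(1))
p,d=bot.snapshot("side");cv2.imwrite("pics/side3.png",p)
cv2.imwrite("pics/crop3.png",cv2.resize(p[110:210,190:320],(780,600)))
print(proj("side",s["position"]), proj("side",[[*inc(-65,34),42],[*inc(-40,34),20]]))
E
```

```text
[539.9 -55.2 113.2] -38.9 33.7
[[237.07081267 154.14994963 884.15586575]] [[235.82747385 184.02687327 906.83313859]
 [238.21391684 185.31474483 939.70294522]]
```

View pics/crop3.png

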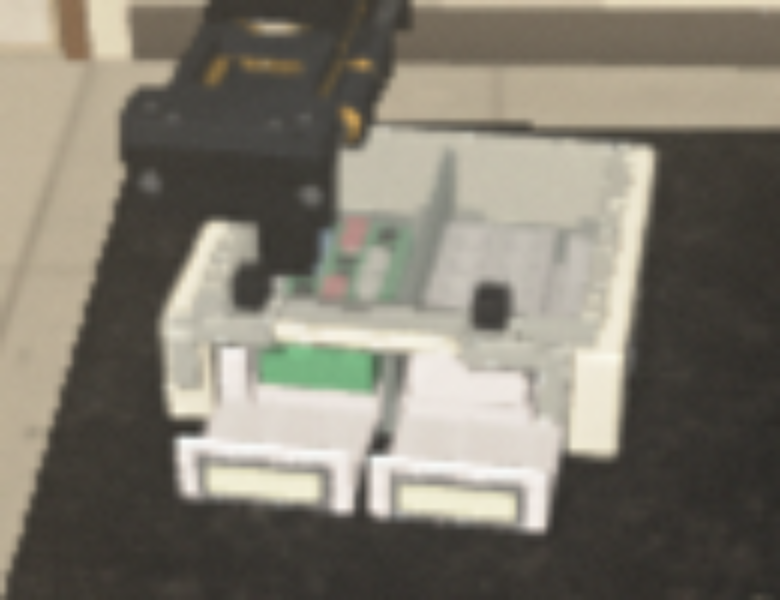

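The lip's top edge is at about crop px (265,440), as predicted. The bolt is free and the fingertip sits above the bay behind the lip, so I'll go down to z≈28.

Call:
send_rows(
  offset=[
    [0,0,0.02],
    [0,0,0.04],
    [0,0,0.055],
    [0,0,0.068],
    [0,0,0.078],
    [0,0,0.085],
    [0,0,0.085],
    [0,0,0.085],
  ],
  rotation=[
    [0,0,0],
    [0,0,0],
    [0,0,0],
    [0,0,0],
    [0,0,0],
    [0,0,0],
    [0,0,0],
    [0,0,0],
  ],
  jaw=[-1,-1,-1,-1,-1,-1,-1,-1],
)

```text
clock: 8.25
position: [540.3, -54.9, 28.9]
tcp_rot: [0.206, 3.134, -0.0]
force: [-0.0, -0.3, 0.2]
opening: 0.004
finger_force: 0.0
```

Call:
send_rows(
  offset=[
    [0,0.004,0],
    [0,0.008,0],
    [0,0.012,0],
    [0,0.016,0],
    [0,0.021,0],
    [0,0.026,0],
    [0,0.031,0],
    [0,0.036,0],
    [0,0.041,0],
    [0,0.046,0],
  ],
  rotation=[
    [0,0,0],
    [0,0,0],
    [0,0,0],
    [0,0,0],
    [0,0,0],
    [0,0,0],
    [0,0,0],
    [0,0,0],
    [0,0,0],
    [0,0,0],
  ],
  jaw=[-1,-1,-1,-1,-1,-1,-1,-1,-1,-1],
)

```text
clock: 9.5
position: [546.1, -8.9, 28.6]
tcp_rot: [-0.206, -3.135, 0.0]
force: [-0.0, -1.3, 1.5]
opening: 0.001
finger_force: 0.8
```

```bash
python3 - <<'E'
from h import *
s=bot.read_state();d=s["position"][:2]-O;print(s["clock"],s["position"].round(1),(d@U).round(1),(d@V).round(1),s["force"].round(1))
p,d=bot.snapshot("side");cv2.imwrite("pics/side4.png",p)
cv2.imwrite("pics/crop4.png",cv2.resize(p[110:260,170:370],(800,600)))
E
```

```text
9.5 [546.1  -8.9  28.6] -85.6 33.7 [-0.  -1.3  1.5]
```

View pics/crop4.png

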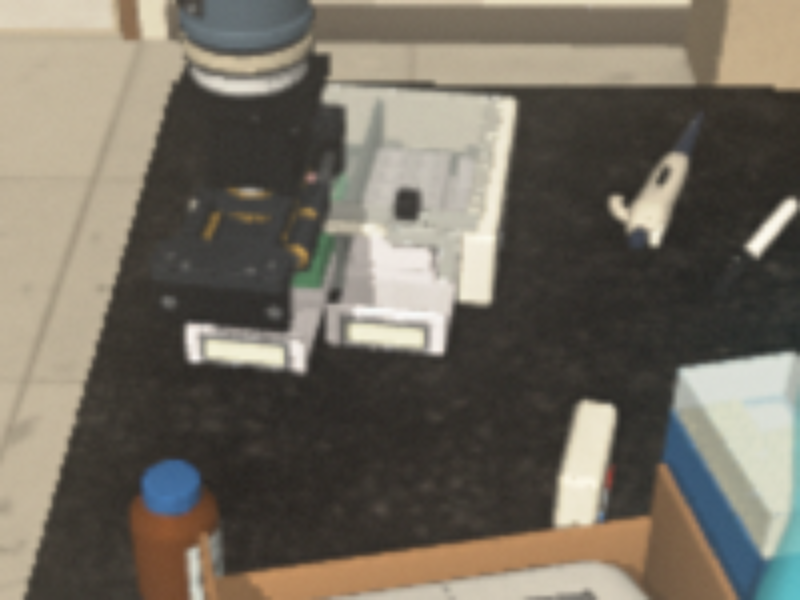

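The far drawer is about 35 mm out and the near one hasn't moved. I'll keep pulling gently.

Call:
send_rows(
  offset=[
    [0,0.005,0],
    [0,0.01,0],
    [0,0.015,0],
    [0,0.02,0],
    [0,0.025,0],
    [0,0.03,0],
    [0,0.035,0],
    [0,0.04,0],
    [0,0.045,0],
    [0,0.05,0],
  ],
  rotation=[
    [0,0,0],
    [0,0,0],
    [0,0,0],
    [0,0,0],
    [0,0,0],
    [0,0,0],
    [0,0,0],
    [0,0,0],
    [0,0,0],
    [0,0,0],
  ],
  jaw=[-1,-1,-1,-1,-1,-1,-1,-1,-1,-1],
)

```text
clock: 10.8
position: [552.4, 40.7, 28.5]
tcp_rot: [-0.206, -3.134, -0.0]
force: [-0.9, -1.6, -0.1]
opening: 0.008
finger_force: 0.8
```

Call:
send_rows(
  offset=[
    [0,0.005,0],
    [0,0.01,0],
    [0,0.015,0],
    [0,0.02,0],
    [0,0.025,0],
    [0,0.03,0],
    [0,0.035,0],
    [0,0.04,0],
    [0,0.044,0],
    [0,0.046,0],
  ],
  rotation=[
    [0,0,0],
    [0,0,0],
    [0,0,0],
    [0,0,0],
    [0,0,0],
    [0,0,0],
    [0,0,0],
    [0,0,0],
    [0,0,0],
    [0,0,0],
  ],
  jaw=[-1,-1,-1,-1,-1,-1,-1,-1,-1,-1],
)

```text
clock: 12.05
position: [558.7, 86.2, 28.5]
tcp_rot: [0.206, 3.135, -0.0]
force: [-1.9, -0.6, -0.5]
opening: 0.007
finger_force: 0.8
```

Call:
send_rows(
  offset=[
    [0,0.002,0],
    [0,0.004,0],
    [0,0.006,0],
    [0,0.006,0],
  ],
  rotation=[
    [0,0,0],
    [0,0,0],
    [0,0,0],
    [0,0,0],
  ],
  jaw=[-1,-1,-1,-1],
)

```text
clock: 12.55
position: [559.8, 92.1, 28.6]
tcp_rot: [0.206, 3.134, 0.0]
force: [-0.6, -0.6, -0.8]
opening: 0.005
finger_force: 0.2
```

Call:
send_rows(
  offset=[
    [0,0.002,0],
    [0,0.003,0],
    [0,0.004,0],
    [0,0.004,0],
  ],
  rotation=[
    [0,0,0],
    [0,0,0],
    [0,0,0],
    [0,0,0],
  ],
  jaw=[-1,-1,-1,-1],
)

```text
clock: 13.05
position: [560.3, 95.9, 28.6]
tcp_rot: [0.206, 3.134, 0.0]
force: [-0.3, -1.3, -0.9]
opening: -0.001
finger_force: 0.4
```

Call:
send_rows(
  offset=[
    [0,0.002,0],
    [0,0.003,0],
    [0,0.004,0],
    [0,0.004,0],
  ],
  rotation=[
    [0,0,0],
    [0,0,0],
    [0,0,0],
    [0,0,0],
  ],
  jaw=[-1,-1,-1,-1],
)

```text
clock: 13.55
position: [560.5, 97.5, 28.7]
tcp_rot: [-0.203, -3.135, 0.006]
force: [-0.9, -10.5, 1.0]
opening: 0.002
finger_force: 5.1
```

```bash
python3 - <<'E'
from h import *
s=bot.read_state();d=s["position"][:2]-O;print(s["clock"],s["position"].round(1),(d@U).round(1),(d@V).round(1),s["force"].round(1))
p,d=bot.snapshot("side");cv2.imwrite("pics/side5.png",p)
cv2.imwrite("pics/crop5.png",cv2.resize(p[110:260,170:370],(800,600)))
E
```

```text
13.55 [560.5  97.5  28.7] -192.9 34.1 [ -0.9 -10.5   1. ]
```

View pics/crop5.png

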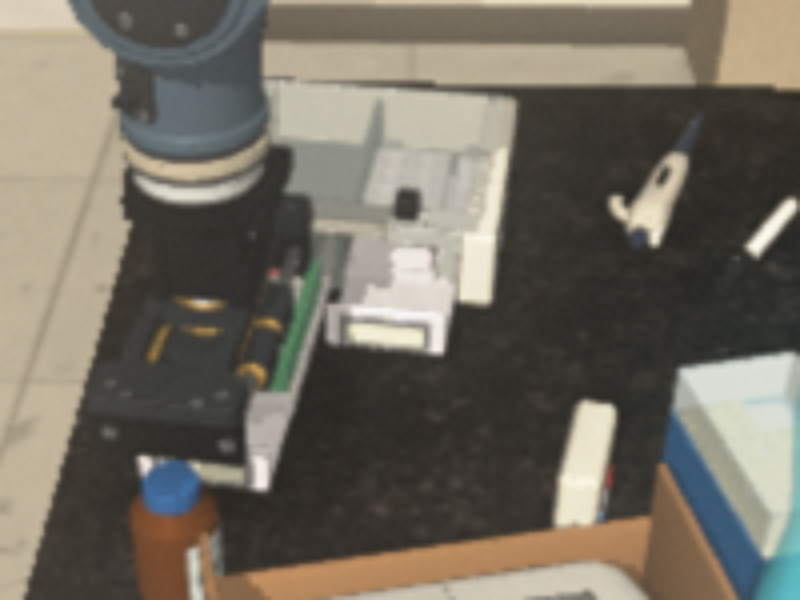

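The drawer is at its stop with about 10 N on the lip, and the tubes are visible through the gap. Next I'll hold briefly, back off, lift, and go above the outer side of the far thumb.

Call:
send_rows(
  offset=[
    [0,0,0],
    [0,0,0],
    [0,-0.003,0],
    [0,-0.007,0],
    [0,-0.007,-0.02],
    [0,-0.007,-0.045],
    [0,-0.007,-0.07],
    [0,-0.007,-0.085],
    [0,-0.007,-0.085],
    [0,-0.007,-0.085],
  ],
  rotation=[
    [0,0,0],
    [0,0,0],
    [0,0,0],
    [0,0,0],
    [0,0,0],
    [0,0,0],
    [0,0,0],
    [0,0,0],
    [0,0,0],
    [0,0,0],
  ],
  jaw=[-1,-1,-1,-1,-1,-1,-1,-1,-1,-1],
)

```text
clock: 14.85
position: [558.9, 93.0, 112.8]
tcp_rot: [-0.206, -3.133, -0.0]
force: [-0.2, 0.2, -0.3]
opening: 0.003
finger_force: 0.0
```

Call:
send_rows(
  offset=[
    [-0.01,-0.025,0],
    [-0.02,-0.06,0],
    [-0.035,-0.095,0],
    [-0.05,-0.13,0],
    [-0.056,-0.16,0],
    [-0.056,-0.185,0],
    [-0.056,-0.198,0],
    [-0.056,-0.198,0],
    [-0.056,-0.198,0],
    [-0.056,-0.198,0],
  ],
  rotation=[
    [0,0,0],
    [0,0,0],
    [0,0,0],
    [0,0,0],
    [0,0,0],
    [0,0,0],
    [0,0,0],
    [0,0,0],
    [0,0,0],
    [0,0,0],
  ],
  jaw=[-1,-1,-1,-1,-1,-1,-1,-1,-1,-1],
)

```text
clock: 16.1
position: [589.1, -109.7, 113.5]
tcp_rot: [-0.204, -3.135, -0.0]
force: [0.2, -1.1, -0.2]
opening: 0.011
finger_force: 0.0
```

```bash
python3 - <<'E'
from h import *
s=bot.read_state();d=s["position"][:2]-O;print(s["clock"],s["position"].round(1),(d@U).round(1),(d@V).round(1),s["force"].round(1))
p,d=bot.snapshot("side");cv2.imwrite("pics/side6.png",p)
cv2.imwrite("pics/crop6.png",cv2.resize(p[110:260,170:370],(800,600)))
E
```

```text
16.1 [ 589.1 -109.7  113.5] 8.6 89.5 [ 0.2 -1.1 -0.2]
```

View pics/crop6.png

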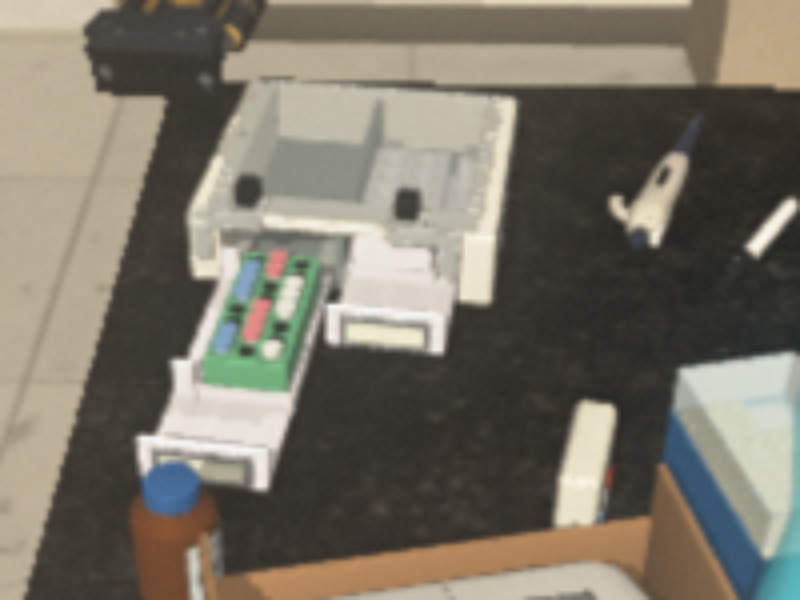

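The drawer is out with the block seated in its nest, and the far thumb (free) is at about crop px (248,190). I'll descend on its outer side and push it home.

Call:
send_rows(
  offset=[
    [0,0,0.012],
    [0,0,0.024],
    [0,0,0.035],
    [0,0,0.042],
    [0,0,0.045],
    [0,0,0.045],
    [0,0,0.045],
  ],
  rotation=[
    [0,0,0],
    [0,0,0],
    [0,0,0],
    [0,0,0],
    [0,0,0],
    [0,0,0],
    [0,0,0],
  ],
  jaw=[-1,-1,-1,-1,-1,-1,-1],
)

```text
clock: 17.02
position: [589.4, -110.9, 68.9]
tcp_rot: [0.206, 3.134, -0.0]
force: [-1.4, 0.4, 0.3]
opening: 0.004
finger_force: 0.0
```

Call:
send_rows(
  offset=[
    [0.004,0,0],
    [0.008,0,0],
    [0.012,0,0],
    [0.016,0,0],
    [0.02,0,0],
    [0.023,0,0],
    [0.026,0,0],
    [0.028,0,0],
    [0.028,0,0],
  ],
  rotation=[
    [0,0,0],
    [0,0,0],
    [0,0,0],
    [0,0,0],
    [0,0,0],
    [0,0,0],
    [0,0,0],
    [0,0,0],
    [0,0,0],
  ],
  jaw=[-1,-1,-1,-1,-1,-1,-1,-1,-1],
)

```text
clock: 18.15
position: [561.9, -107.3, 68.7]
tcp_rot: [0.206, 3.133, -0.001]
force: [2.6, -0.6, 0.8]
opening: 0.001
finger_force: 1.4
```

Call:
send_rows(
  offset=[
    [0.002,0,0],
    [0.003,0,0],
    [0.004,0,0],
    [0.004,0,0],
  ],
  rotation=[
    [0,0,0],
    [0,0,0],
    [0,0,0],
    [0,0,0],
  ],
  jaw=[-1,-1,-1,-1],
)

```text
clock: 18.65
position: [561.7, -107.4, 69.0]
tcp_rot: [0.207, 3.125, -0.002]
force: [8.4, 0.6, -3.3]
opening: 0.004
finger_force: 4.4
```

Call:
send_rows(
  offset=[
    [0.002,0,0],
    [0.004,0,0],
    [0.004,0,0],
  ],
  rotation=[
    [0,0,0],
    [0,0,0],
    [0,0,0],
  ],
  jaw=[-1,-1,-1],
)

```text
clock: 19.02
position: [561.3, -107.5, 69.3]
tcp_rot: [0.208, 3.117, -0.004]
force: [14.1, 1.4, -7.9]
opening: 0.007
finger_force: 7.3
```

Call:
send_rows(
  offset=[
    [-0.01,0,0],
    [-0.025,0,0],
    [-0.025,0,-0.03],
    [-0.025,0,-0.07],
    [-0.025,-0.03,-0.12],
    [-0.025,-0.06,-0.16],
    [-0.025,-0.06,-0.2],
    [-0.025,-0.06,-0.2],
    [-0.025,-0.06,-0.2],
  ],
  rotation=[
    [0,0,0],
    [0,0,0],
    [0,0,0],
    [0,0,0],
    [0,0,0],
    [0,0,0],
    [0,0,0],
    [0,0,0],
    [0,0,0],
  ],
  jaw=[-1,-1,-1,-1,-1,-1,-1,-1,-1],
)

```text
clock: 20.15
position: [568.6, -168.0, 267.2]
tcp_rot: [-0.206, -3.131, -0.002]
force: [-0.6, -0.8, 0.2]
opening: 0.006
finger_force: 0.0
```

```bash
python3 - <<'E'
from h import *
s=bot.read_state();print(s["clock"],s["position"].round(1),s["force"].round(1))
p,d=bot.snapshot("side");cv2.imwrite("pics/side7.png",p)
for n in(0,6,7):
    im=cv2.imread(f"pics/side{n}.png").astype(int)
    for nm,(a,b) in {"far":(224,248),"near":(262,282)}.items():
        w=np.clip(110-im[150:168,a:b].max(2),0,None)*1.;v,u=np.mgrid[150:168,a:b]
        print(n,nm,(w*u).sum()/w.sum(),(w*v).sum()/w.sum(),w.sum())
cv2.imwrite("pics/crop7.png",np.vstack([cv2.resize(cv2.imread(f"pics/side{n}.png")[140:190,210:310],(600,300),interpolation=0) for n in(0,7)]))
E
```

```text
20.15 [ 568.6 -168.   267.2] [-0.6 -0.8  0.2]
0 far 238.78002528445006 157.93994943109988 1582.0
0 near 271.33819628647217 160.88859416445624 1508.0
6 far 231.55196304849883 157.33314087759814 1732.0
6 near 271.336686787391 160.89268947015427 1491.0
7 far 238.93831352574986 157.86757215619696 1767.0
7 near 271.34109502831967 160.86154814348646 1589.0
```

View pics/crop7.png

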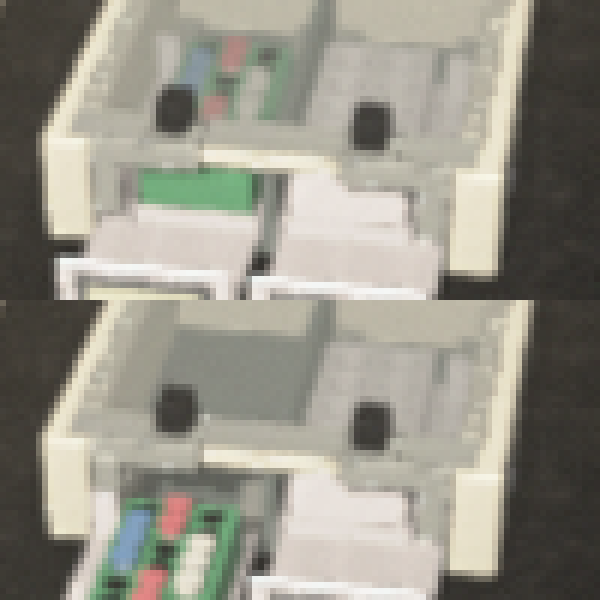

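The far thumb is back at side px (238.9,157.9), against (238.8,157.9) at the start, so the bolt is home. The near thumb hasn't moved, and the robot is clear and still.

```bash
python3 -c "
from rig import bot
print(bot.job_done())"
```

```text
the job is handed in; nothing more can be done
None
```

The tube drawer (the far one) is out at its stop with its bolt slid home again, locking it out. The near drawer and its bolt weren't moved, and the job was handed in at about 20 s; no verdict came back.

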